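# Open the detector housing

## Robot

A 6-joint arm with a two-finger parallel gripper is mounted at the origin on a cart in front of the work surface, level with it; the furniture and walls round the work are solid. World frame = base frame: x ahead of the robot, y to its left, z up, the work surface at z = 0. Lengths are in m, angles in degrees, forces in N, time in s.
With the tool pointing down it reaches from about 0.25 to 0.725 m from the base axis. Payload 9.7 kg.
Tool frame: the origin (TCP) lies midway between the tips of the shut fingers; the grasp point (between the pads) lies 19 mm behind it; z points along the fingers, y is the direction in which the jaws open and shut (so a half turn about z gives the same grasp; the last joint's range is limited). The gripper opens to 85 mm and grips with 20 to 120 N. Pads are 22 mm wide; open, the fingers measure 114 mm over their backs; the gripper's body (76 mm by 85 mm) begins 54 mm behind the grasp point. The pads swing forward as they close: fully open they stand 13 mm farther back than shut.
Start: joints at [71.047, 4.979, 10.078, 95.1, 0, 90], TCP at [0.179, 0.52, 0.197] pointing down, gripper open.
Joint ranges: [-179.16, 179.16], [-48.56, 103.87], [-65.8, 70.77], [-126.05, 130.52], [-82.76, 87.17], [-180, 180]. Speed limits (degrees/s): [127.2, 127.2, 147.25, 180, 180, 180].

## Interface

Orientations are given as [roll, pitch, yaw] about the fixed x, y, z axes, in that order (R = Rz(yaw) Ry(pitch) Rx(roll)).
In Python, from workcell import bot, camera, recognise gives the robot as it stands. The module is installed in compiled form; this text tells all that it offers.
- The arm moves only by the tool apply_moves, never from a script. Its argument "targets" is one flat list of numbers, 7 for each row, row after row: the shift along the world's x, y, z in units of 30 mm (1.0 is 30 mm), then the turn, a rotation vector about the world's x, y, z in units of 6 degrees (1.0 is 6 degrees), then the opening, from 0 (shut) to 1 (fully open). A call has 1 to 5 rows; each row is the pose to reach, as a shift and turn from the pose commanded when the call began; what a row does not reach only later rows make up. A row lasts 1/10 s, in which the tool goes at most 50 mm and 8.59 degrees, less where a joint would pass 70% of its speed; a pose out of reach is approached as far as the arm can. A call with a gripper value outside its range is refused whole. The fingers move at their own pace and stop on an object; "newtons" is the grip in N (left out, the last holds). Time passes only in rows, so rows that repeat a pose let the fingers close. It gives the time, the measured TCP pose, the force and the opening at its end, in the units of the state.
- bot.get_obs(): the state, without advancing time (a new reading comes with each control period).
- camera(name): name is "scene" or "top" or "wrist"; returns a dict with "img" (420x560x3 uint8, red, green, blue), "intrinsics" (3x3 intrinsics, pixels), "origin" and "rotation" of the camera in the world. Camera axes: x right, y up, looking along -z (the intrinsics and any distortion apply to the point x, -y, -z); pixel columns grow to the right and rows downward; lengths in m; the calibration is good to about 2 mm. A picture is of the moment at which its call begins. There is no depth.
- bot.job_done(): hands the job in, once; it reports no verdict.
Trained networks look in the newest picture that a camera, given by its name, has taken for a name from the list of things; names that differ only in an ending like _2 or _b are one class to them, and where a whole thing is asked for, a point or a joint stands for the part that bears it (a point fixed in the world has none). Each returns a list of dicts, best first, with "conf" (0 to 1); they miss things now and then, are a little off and sometimes report something else, mostly with a low value. They report only what shows in the picture. A call takes as long as a camera call.
- recognise(query, camera): "box" ([left, top, right, bottom] in pixels, round what is visible of it).
The state is a dict: "time": time; "q": joint angles; "qd": joint speeds; "joint_efforts": joint torques, N m; "ee_pos": TCP position; "tcp_rot": TCP orientation; "wrist_force": force on the tool from outside, world axes, zero at the start; "torque": the same for the moment, N m; "opening": finger opening in m.
Only numpy, scipy, OpenCV 4.12 (cv2) and the standard library are available. Lean on these libraries where they do the work, as an engineer would, in place of code of your own. Each camera call takes 0.05 s, during which the arm holds its last target.

## Task

Open the grey detector housing: loosen its two captive thumbscrews one after the other, each a quarter turn anticlockwise to its stop, then lift the cover plate off. Lay the cover flat on the black rubber mat, handle up and no part overhanging the mat's edges, setting it down rather than dropping it. Leave the other things on the desk alone.

Things in the scene. Friction and masses are not known exactly. Their poses are not given: they have to be found in the camera images.
- housing: grey detector housing fixed to the desk, 120 (own x) x 190 (own y) x 59 mm high; origin at the centre of its underside on the desk (z = 0), z up. Window bezel on its -x side. The cover lies in a 4 mm deep recess in its top, on a ledge 55 mm above the desk, with 2 mm play all round. The thumbscrew axes are vertical, at own (0, +68 mm) and (0, -68 mm).
- screw_left (a joint): captive quarter-turn thumbscrew at the housing's +y end (left for the robot). Rad, grows anticlockwise seen from above: 0 tight, 1.4 loose, at its stop; starts between 0 and 0.35. The wing's length lies along the housing's own x at 1.4, else (1.4 - joint) clockwise from it. Above 1.2 the cover's slot passes over the wing. Friction 0.04 N m; it stays as left, and stays on the housing.
- screw_right (a joint): the same thumbscrew at the housing's -y end (right for the robot), same values and sense
- screw_left_top (a point): centre of the top face of the left screw's steel wing head, on its turning axis, 78.5 mm above the desk; own x along the wing's length, z up. The wing is 34 mm long, 9 mm thick, 18 mm high, its underside 1.5 mm above the cover's top; its post comes up through a slot in the cover, 44 mm (cover's x) by 17 mm (cover's y).
- screw_right_top (a point): the same point of the right screw's wing head, of the same size
- cover: loose aluminium cover plate, 109 (own x) x 179 (own y) x 4 mm, about 0.15 to 0.31 kg, with a black bridge handle in the middle of its top; origin at the centre of its underside, z up; at the start it lies in the housing's recess, axes along the housing's. It must rise 24 mm straight up to clear the wing heads.
- cover_handle (a point): centre of the handle's grip bar: a bar 60 mm long (own y) x 10 mm wide (own x) x 12 mm high, centre 28 mm above the plate's underside, with 18 mm of free height between bar and plate (its legs fill the outer 10 mm at each end); axes as the cover's
- cover_corner0 (a point): corner of the cover plate's underside at own (+54.5, +89.5, 0) mm; axes as the cover's
- cover_corner1 (a point): corner of the cover plate's underside at own (+54.5, -89.5, 0) mm; axes as the cover's
- cover_corner2 (a point): corner of the cover plate's underside at own (-54.5, -89.5, 0) mm; axes as the cover's
- cover_corner3 (a point): corner of the cover plate's underside at own (-54.5, +89.5, 0) mm; axes as the cover's
- mat: flat black rubber mat fixed to the desk, 155 (own x) x 225 (own y) x 4 mm; origin at the centre of its underside on the desk, its top at z = 4 mm. Housing and mat may change sides.
- mouse: computer mouse, 119 x 60 x 36 mm, bystander; origin at the centre of its underside
- forceps: steel forceps lying on the desk, 133 mm long, 9 mm high, bystander; origin at the centre of the underside
- vial_4: small standing vial with a red cap, 28 mm wide, 58 mm high, bystander; origin at the centre of its underside
- small_bottle: standing white bottle with a red cap, 48 mm wide, 124 mm high, bystander; origin at the centre of its underside

How it is judged (in metres and radians):
On the way, in this order (a step that is already met when the one before it is completed fails the run):
1. both thumbscrews are turned loose while the cover still lies in the housing (value of joint each of screw_left, screw_right above 1.2 rad and z of cover in the frame of housing below 0.06 m and horizontal distance between cover and housing below 0.01 m), for 0.1 s.
2. the cover is lifted clear above the wing heads (z of cover in the frame of housing above 0.08 m), for 0.1 s.
At the end, for the whole second after the job is handed in: both thumbscrews stand loose (joint above 1.2 rad), and the cover lies still, flat on the mat (tilt under 0.05 rad, underside within 3.5 mm of the mat's top), handle up, all four corners over the mat (at most 1.5 mm past its edges) (value of joint each of screw_left, screw_right above 1.2 rad and x of cover_corner0 in the frame of mat between -0.079 and 0.079 m and y of cover_corner0 in the frame of mat between -0.114 and 0.114 m and x of cover_corner1 in the frame of mat between -0.079 and 0.079 m and y of cover_corner1 in the frame of mat between -0.114 and 0.114 m and x of cover_corner2 in the frame of mat between -0.079 and 0.079 m and y of cover_corner2 in the frame of mat between -0.114 and 0.114 m and x of cover_corner3 in the frame of mat between -0.079 and 0.079 m and y of cover_corner3 in the frame of mat between -0.114 and 0.114 m and height (world z) of cover below 0.0075 m and angle between cover's own z axis and vertical below 0.05 rad and linear speed of cover below 0.02 m/s); the robot touches nothing.
It fails at once if the cover is dropped: falling free, touched by nothing, with its underside more than 35 mm above the desk beside the housing (horizontal distance between cover and housing above 0.06 m and height (world z) of cover above 0.035 m and contact force between anything else and cover below 0.05 N).
It fails at once if the mouse is shifted by more than 20 mm (distance of mouse from where it was at the start of the episode above 0.02 m).
It fails at once if the forceps is shifted by more than 20 mm (distance of forceps from where it was at the start of the episode above 0.02 m).
It fails at once if the vial is shifted by more than 20 mm (distance of vial_4 from where it was at the start of the episode above 0.02 m).
It fails at once if the small bottle is shifted by more than 20 mm (distance of small_bottle from where it was at the start of the episode above 0.02 m).
It also fails if it takes over 72 s, if anything falls off the work surface, if the arm or the gripper's body presses on something with over 40 N, if the wrist force passes 120 N, or if a joint passes its speed limit or range.

## Working session

There is one attempt and no reset: what is moved stays moved. The work goes in short steps, Python scripts to look and compute and a tool call to move; the robot and the scene stay as the last step left them, time stands still between calls to the robot, and variables do not carry over. Pictures are saved under pics/ and viewed, and the job is handed in when it is done.

Besides the shell and the picture viewer there is one more tool, called after "Emit:" by a JSON object that holds its "api" and its "payload". apply_moves: Moves the arm, as the interface text tells. Its arguments: {"type":"object","properties":{"targets":{"type":"array"},"newtons":{"type":"number"}},"required":["targets"]}

```bash
mkdir -p pics; cat > h.py <<'E'
import numpy as np, cv2
from workcell import bot, camera, recognise
def snap(name,fn):
    c=camera(name); cv2.imwrite('pics/'+fn,c['img'][:,:,::-1]); return c
def ray(c,u,v):
    K=np.array(c['intrinsics']);d=np.linalg.inv(K)@[u,v,1]; d=np.array([d[0],-d[1],-d[2]])
    return np.array(c['origin']),np.array(c['rotation'])@d
def at(c,u,v,z):
    o,d=ray(c,u,v); return o+d*(z-o[2])/d[2]
def proj(c,p):
    q=np.array(c['rotation']).T@(np.array(p)-c['origin']); q=np.array([q[0],-q[1],-q[2]]); w=np.array(c['intrinsics'])@q; return w[:2]/w[2]
E
python3 - <<'E'
from h import *
import pickle
print(bot.get_obs())
for n in ['top','scene','wrist']:
    c=snap(n,n+'0.png'); pickle.dump(c,open(n+'0.pkl','wb'))
    print(n,{k:v for k,v in c.items() if k!='img'})
    for q in ['housing','screw_left','cover','cover_handle','mat','mouse','forceps','vial_4','small_bottle']:
        print(q,[(np.round(r['box']),round(r['conf'],2)) for r in recognise(q,n)][:3])
E
```

```text
{'time': 0.0, 'q': array([ 7.10479356e+01,  5.01163702e+00,  1.00327905e+01,  9.50992050e+01,
       -9.51219374e-04,  9.00008012e+01]), 'qd': array([ 0.03770942, -0.00149394, -0.03636419,  0.02221013,  0.09629213,
        0.01972682]), 'joint_efforts': array([-1.58158393e-03, -5.20386672e+01,  4.64801860e+01,  1.62216002e-02,
        8.32992282e-05, -3.04274600e-06]), 'ee_pos': array([0.17854051, 0.51991566, 0.19636305]), 'tcp_rot': array([-1.79921949e+02,  9.52309879e-04,  1.61047136e+02]), 'wrist_force': array([ 0.60155318, -0.10698276, -0.44724092]), 'torque': array([ 0.01528525,  0.00378254, -0.01279781]), 'opening': 0.085521447897864}
top {'intrinsics': array([[396.93820772,   0.        , 276.53334005],
       [  0.        , 396.93820772, 214.03151573],
       [  0.        ,   0.        ,   1.        ]]), 'origin': array([ 0.40466966, -0.0420242 ,  1.19968892]), 'rotation': array([  7.8033455 ,   0.81491952, -91.30574404])}
housing [(array([138., 230., 214., 268.]), 0.81), (array([140., 223., 204., 267.]), 0.21)]
screw_left [(array([147., 243., 152., 244.]), 0.53)]
cover [(arra
[... 1038 characters left out ...]
0., 227., 273., 252.]), 0.73), (array([160., 177., 218., 203.]), 0.19)]
vial_4 [(array([361., 220., 371., 243.]), 0.76), (array([390., 210., 415., 261.]), 0.73)]
small_bottle [(array([391., 212., 415., 260.]), 0.61)]
wrist {'intrinsics': array([[346.62919968,   0.        , 281.32512519],
       [  0.        , 346.62919968, 213.84116783],
       [  0.        ,   0.        ,   1.        ]]), 'origin': array([0.10800622, 0.54401097, 0.37431274]), 'rotation': array([-1.71687874e+01,  8.63216507e-03,  7.10725913e+01])}
housing [(array([190., 397., 203., 402.]), 0.57)]
screw_left [(array([191., 396., 198., 399.]), 0.74)]
cover []
cover_handle []
mat []
mouse []
forceps []
vial_4 []
small_bottle []
```

```bash
cat >> h.py <<'E'
from scipy.spatial.transform import Rotation as Rn
_old=camera
def camera(name):
    c=dict(_old(name)); r=np.array(c['rotation'])
    if r.ndim==1: c['rotation']=Rn.from_euler('xyz',r,degrees=True).as_matrix()
    return c
E
python3 - <<'E'
import cv2
t=cv2.imread('pics/top0.png'); s=cv2.imread('pics/scene0.png')
cv2.imwrite('pics/top0c.png',cv2.resize(t[120:300,120:390],None,fx=2.9,fy=2.9,interpolation=cv2.INTER_CUBIC))
cv2.imwrite('pics/scene0c.png',cv2.resize(s[150:340,140:430],None,fx=2.7,fy=2.7,interpolation=cv2.INTER_CUBIC))
E
```

```text
(no output)
```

View pics/top0.png

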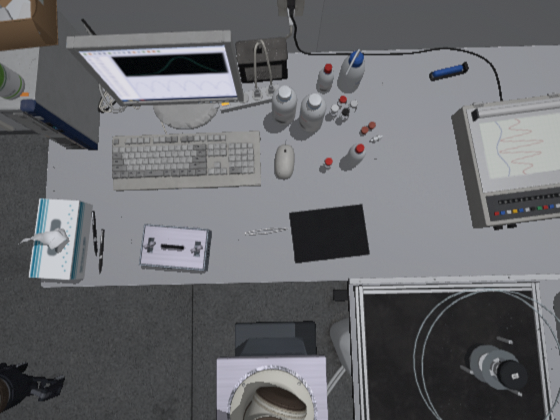

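```bash
sleep 1
```

```text
(no output)
```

View pics/top0c.png

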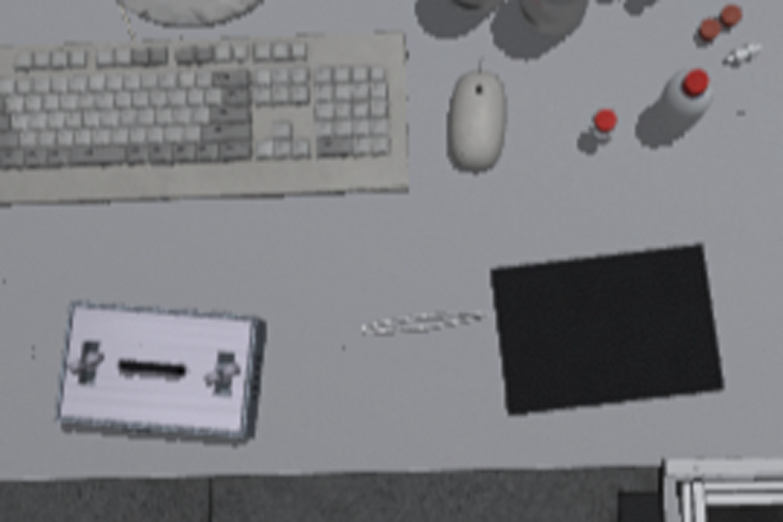

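View pics/scene0c.png

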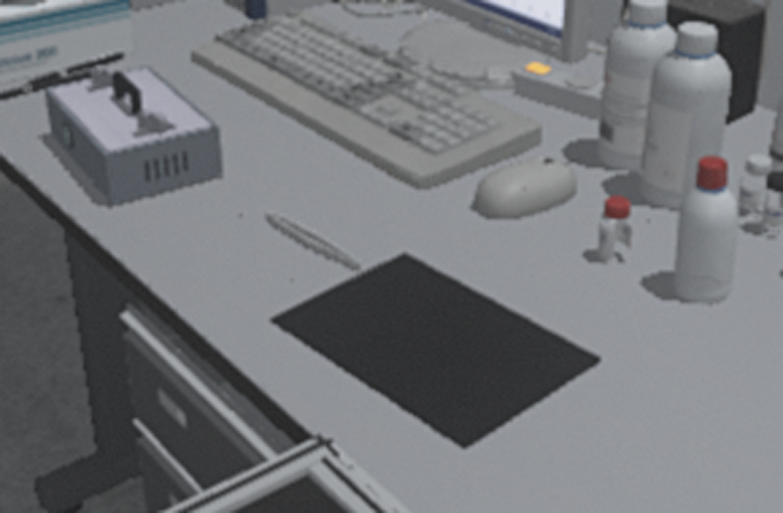

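View pics/wrist0.png

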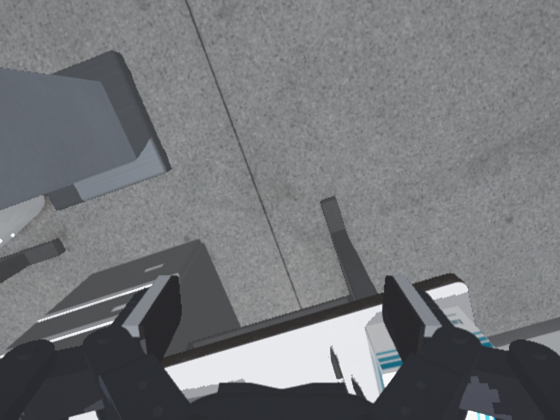

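```bash
python3 - <<'E'
from h import *
import pickle
c=camera('top'); print(c['origin'])
s=2.9
f=lambda u,v:(120+u/s,120+v/s)
def pr(n,u,v,z): print(n,np.round(at(c,*f(u,v),z),4))
for n,p in dict(tl=(72,302),tr=(252,317),br=(240,438),bl=(60,428)).items(): pr(n,*p,.059)
pr('handle bar c',152,368,.055+.034); pr('sl',90,362,.0785);pr('sr',224,374,.0785)
for n,p in dict(tl=(492,269),tr=(703,243),br=(722,389),bl=(508,414)).items(): pr('mat '+n,*p,.004)
pr('forceps a',360,330,.005);pr('forceps b',483,318,.005)
pr('mouse',476,130,.02);pr('vial',605,120,.058);pr('bottle',695,82,.124)
c2=camera('scene'); 
g=lambda u,v:(140+u/2.7,150+v/2.7)
for n,p,z in [('mat l',(273,320),.004),('mat t',(404,254),.004),('mat r',(600,358),.004),('mat b',(465,447),.004),('forc a',(268,216),.005),('forc b',(358,267),.005),('house front corner top',(107,153),.059),('house right top',(220,125),.059)]:
  print(n,np.round(at(c2,*g(*p),z),4))
E
```

```text
[ 0.40466966 -0.0420242   1.19968892]
tl [0.5412 0.3538 0.059 ]
tr [0.5217 0.1731 0.059 ]
br [0.4025 0.1848 0.059 ]
bl [0.4163 0.3629 0.059 ]
handle bar c [0.4715 0.2642 0.089 ]
sl [0.4794 0.328  0.0785]
sr [0.4646 0.1967 0.0785]
mat tl [ 0.5718 -0.0687  0.004 ]
mat tr [ 0.5939 -0.2907  0.004 ]
mat br [ 0.4411 -0.3023  0.004 ]
mat bl [ 0.4206 -0.0811  0.004 ]
forceps a [0.5109 0.0705 0.005 ]
forceps b [ 0.5204 -0.0579  0.005 ]
mouse [ 0.7176 -0.0556  0.02  ]
vial [ 0.7145 -0.1866  0.058 ]
bottle [ 0.7318 -0.2662  0.124 ]
mat l [ 0.4209 -0.0849  0.004 ]
mat t [ 0.5714 -0.0688  0.004 ]
mat r [ 0.5942 -0.288   0.004 ]
mat b [ 0.4414 -0.3037  0.004 ]
forc a [0.512  0.0654 0.005 ]
forc b [ 0.5246 -0.0624  0.005 ]
house front corner top [0.4077 0.1823 0.059 ]
house right top [0.5251 0.1696 0.059 ]
```

Emit:
{"api": "apply_moves", "payload": {"targets": [1.2,-1.0,0.3,0,0,-1.2,1,2.4,-2.0,0.6,0,0,-2.4,1,3.6,-3.0,0.9,0,0,-3.6,1,4.8,-4.1,1.2,0,0,-4.8,1,6.0,-5.2,1.5,0,0,-6.0,1]}}

```text
time: 2.1
ee_pos: [0.3597, 0.3628, 0.2426]
tcp_rot: [180.0, -0.0, 124.8]
wrist_force: [0.9, 0.9, -0.8]
opening: 0.0855
```

Emit:
{"api": "apply_moves", "payload": {"targets": [1.2,-1.0,0,0,0,-1.2,1,2.4,-2.1,0,0,0,-2.4,1,3.7,-3.2,0,0,0,-3.5,0.6,3.7,-3.2,0,0,0,-3.5,0.6]}}

```text
time: 2.5
ee_pos: [0.473, 0.2645, 0.2414]
tcp_rot: [-180.0, 0.1, 103.5]
wrist_force: [-1.3, -0.5, -0.9]
opening: 0.0591
```

```bash
python3 - <<'E'
from h import *
import pickle
o=bot.get_obs(); print(o['time'],o['ee_pos'],o['tcp_rot'],o['q'])
c=camera('wrist'); cv2.imwrite('pics/w1.png',c['img'][:,:,::-1]); pickle.dump(c,open('w1.pkl','wb'))
for q in ['screw_left','cover_handle']: print(q,[(np.round(r['box']),round(r['conf'],2)) for r in recognise(q,'wrist')][:3])
for p in [(.47,.268,.089),(.4794,.328,.0785),(.4646,.1967,.0785)]: print(proj(c,p))
cv2.imwrite('pics/w1c.png',cv2.resize(c['img'][100:400,80:480,::-1],None,fx=2,fy=2,interpolation=cv2.INTER_CUBIC))
E
```

```text
2.5 [0.47298517 0.26449709 0.24136035] [-1.79991359e+02  6.76848139e-02  1.03521393e+02] [ 2.92512643e+01  5.14676131e+00  1.52391569e+01  1.00119063e+02
 -6.28073812e-02  1.05729891e+02]
screw_left [(array([302.,  94., 315., 126.]), 0.86)]
cover_handle [(array([213.,  75., 362., 264.]), 0.58)]
[278.69945264 182.68097863]
[303.08066058 122.30187739]
[258.11687343 243.8888562 ]
```

View pics/w1.png

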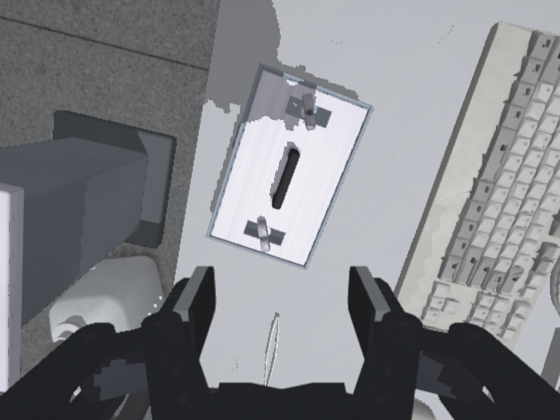

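```bash
python3 - <<'E'
import cv2
t=cv2.imread('pics/w1.png')
cv2.imwrite('pics/w1z.png',cv2.resize(t[55:275,195:385],None,fx=2.7,fy=2.7,interpolation=cv2.INTER_CUBIC))
E
```

```text
(no output)
```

View pics/w1z.png

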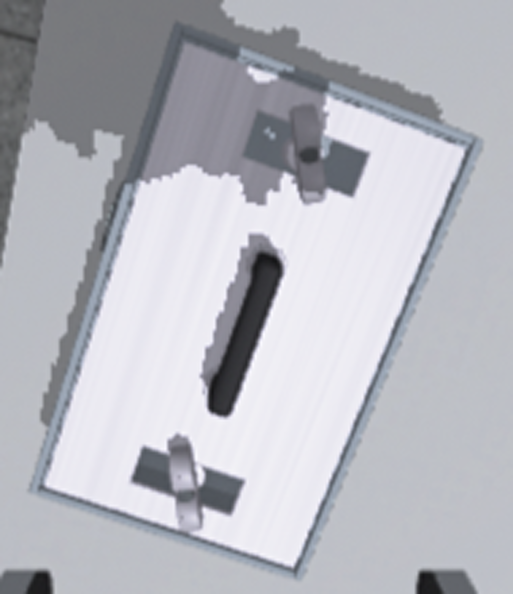

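```bash
python3 - <<'E'
from h import *
import pickle
c=pickle.load(open('w1.pkl','rb'))
P=lambda u,v,z: at(c,195+u/2.7,55+v/2.7,z)
def pr(n,u,v,z): p=P(u,v,z); print(n,np.round(p,4)); return p
tl=pr('tl',181,26,.059);tr=pr('tr',479,140,.059);br=pr('br',299,576,.059);bl=pr('bl',34,490,.059)
print('c',(tl+tr+br+bl)/4)
for a,b in [(tl,bl),(tr,br)]: d=a-b; print('len',np.linalg.norm(d),'yaw',np.degrees(np.arctan2(-d[0],d[1])))
for a,b in [(tr,tl),(br,bl)]: d=a-b; print('wid',np.linalg.norm(d),'yaw',np.degrees(np.arctan2(d[1],d[0])))
a=pr('h1',268,262,.089);b=pr('h2',220,406,.089);d=a-b; print('handle',(a+b)/2,np.linalg.norm(d),np.degrees(np.arctan2(-d[0],d[1])))
for n,q in dict(L=((303,106),(313,198)),R=((179,440),(190,526))).items():
    a=pr(n,*q[0],.0785);b=pr(n,*q[1],.0785);d=a-b;print(n,(a+b)/2,np.linalg.norm(d),'ang',np.degrees(np.arctan2(d[1],d[0])))
# slots
for n,q in dict(L=[(262,112),(368,155),(354,196),(246,153)],R=[(145,447),(244,481),(234,515),(132,481)]).items():
    p=np.array([P(*k,.059) for k in q]); print('slot',n,p.mean(0)); 
E
```

```text
tl [0.429 0.37  0.059]
tr [0.5438 0.3579 0.059 ]
br [0.5244 0.172  0.059 ]
bl [0.4088 0.1841 0.059 ]
c [0.47649825 0.27102405 0.059     ]
len 0.18695598139208675 yaw -6.225667404580236
len 0.1868668004050335 yaw -5.9569047878930395
wid 0.11540265718866888 yaw -6.019213179434737
wid 0.11627956379362354 yaw -5.97581358597486
h1 [0.4774 0.3001 0.089 ]
h2 [0.4732 0.2453 0.089 ]
handle [0.47530133 0.27267636 0.089     ] 0.05495785445217918 -4.452832127359716
L [0.4768 0.3533 0.0785]
L [0.4881 0.3244 0.0785]
L [0.48243189 0.33881478 0.0785    ] 0.031031279220994353 ang 111.351588209767
R [0.4616 0.2256 0.0785]
R [0.4735 0.1919 0.0785]
R [0.46757134 0.20872478 0.0785    ] 0.03571439569965326 ang 109.51776167428123
slot L [0.48400427 0.33832454 0.059     ]
slot R [0.46976753 0.20281091 0.059     ]
```

Emit:
{"api": "apply_moves", "payload": {"targets": [0.1,1.2,0,0,0,0.5,0.5,0.35,2.45,0,0,0,1.1,0.5,0.35,2.45,-1.6,0,0,1.1,0.5,0.35,2.45,-3.2,0,0,1.1,0.5,0.35,2.45,-4.0,0,0,1.1,0.5]}}

```text
time: 3.15
ee_pos: [0.4775, 0.3426, 0.1178]
tcp_rot: [-179.8, 0.1, 110.9]
wrist_force: [0.3, 1.0, 0.3]
opening: 0.0425
```

```bash
python3 - <<'E'
from h import *
import pickle
c=camera('wrist'); cv2.imwrite('pics/w2.png',c['img'][:,:,::-1]); pickle.dump(c,open('w2.pkl','wb'))
o=bot.get_obs(); print(o['time'],o['ee_pos'],o['tcp_rot'],o['opening'])
for p in [(.4837,.3386,.0785),(.4693,.2034,.0785)]: print(proj(c,p))
e=o['ee_pos'];print('tcp',proj(c,e))
E
```

```text
3.2 [0.47669423 0.34174939 0.11514047] [-1.79550389e+02  1.08941622e-01  1.10850027e+02] 0.04277363706893052
[287.59763935 233.17940106]
[206.61137369 380.85518082]
tcp [278.81808796 246.91324607]
```

View pics/w2.png

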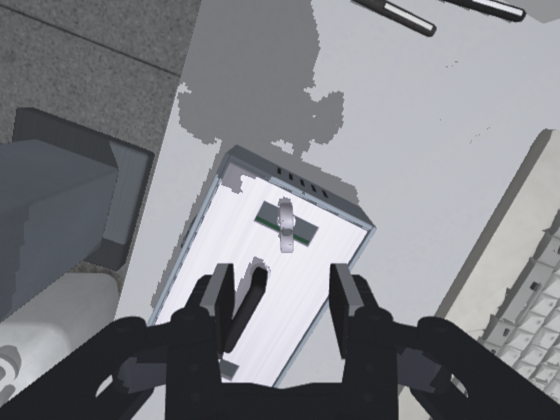

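Emit:
{"api": "apply_moves", "payload": {"targets": [0,0,0,0,0,0,0.5,0,0,0,0,0,0,0.5]}}

```text
time: 3.4
ee_pos: [0.4801, 0.3428, 0.1243]
tcp_rot: [179.9, -0.0, 110.7]
wrist_force: [0.1, -0.3, 0.4]
opening: 0.0425
```

Emit:
{"api": "apply_moves", "payload": {"targets": [0.1,-0.1,0,0,0,0,0.5,0.1,-0.1,-0.5,0,0,0,0.5,0.1,-0.1,-1.0,0,0,0,0.5,0.1,-0.1,-1.2,0,0,0,0.5,0.1,-0.1,-1.2,0,0,0,0.5]}}

```text
time: 3.9
ee_pos: [0.4824, 0.3381, 0.0842]
tcp_rot: [-179.8, 0.0, 110.6]
wrist_force: [0.5, -0.2, 0.4]
opening: 0.0425
```

```bash
python3 - <<'E'
from h import *
import pickle
c=camera('wrist'); cv2.imwrite('pics/w3.png',c['img'][:,:,::-1]); pickle.dump(c,open('w3.pkl','wb'))
o=bot.get_obs(); print(o['time'],o['ee_pos'],o['tcp_rot'],o['opening'])
for p in [(.4837,.3386,.0785),(.4693,.2034,.0785)]: print(proj(c,p))
e=o['ee_pos'];print('tcp',proj(c,e))
E
```

```text
3.95 [0.4827107  0.33834069 0.08521085] [-1.79913743e+02  2.07724557e-02  1.10642326e+02] 0.042511046216072004
[283.25250451 244.03576724]
[191.86196135 411.96590219]
tcp [281.43254675 248.48727369]
```

View pics/w3.png

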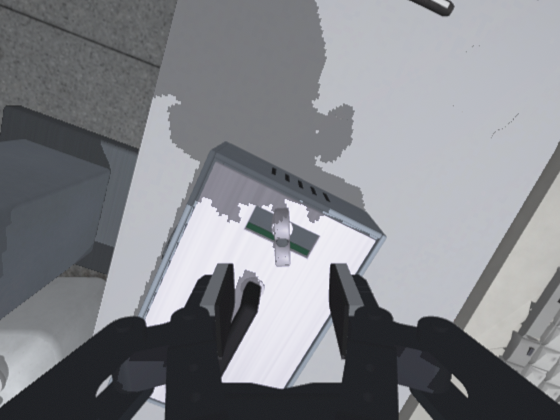

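```bash
python3 - <<'E'
import cv2
t=cv2.imread('pics/w3.png')
cv2.imwrite('pics/w3z.png',cv2.resize(t[130:290,200:400],None,fx=4,fy=3.75*4/3.75,interpolation=cv2.INTER_CUBIC)[:600])
E
```

```text
(no output)
```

View pics/w3z.png

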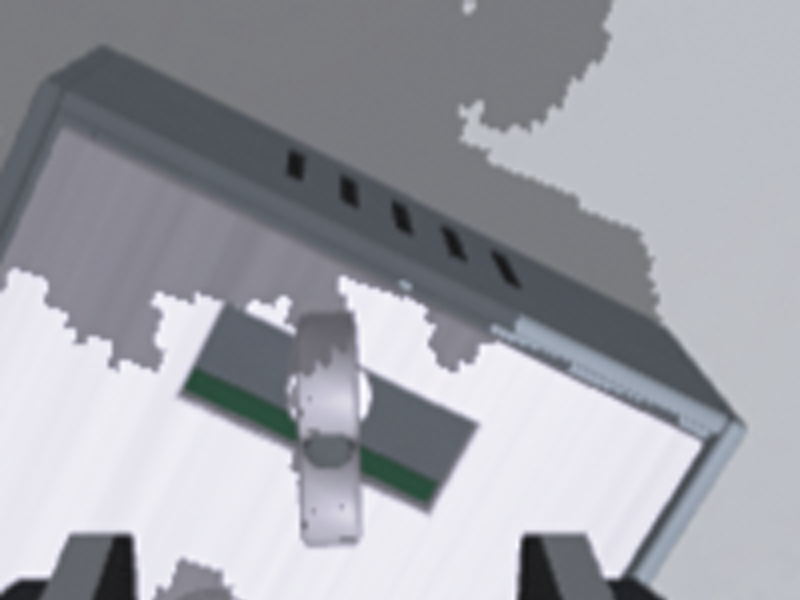

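Emit:
{"api": "apply_moves", "payload": {"targets": [0.02,0,-0.4,0,0,0,0.5,0.02,0,-0.73,0,0,0,0.5,0.02,0,-0.73,0,0,0,0.4], "newtons": 40}}

```text
time: 4.25
ee_pos: [0.483, 0.3382, 0.0622]
tcp_rot: [-179.9, 0.0, 110.6]
wrist_force: [0.7, -0.7, -0.2]
opening: 0.0343
```

Emit:
{"api": "apply_moves", "payload": {"targets": [0,0,0,0,0,0,0.2,0,0,0,0,0,0,0,0,0,0,0,0,0,0,0,0,0,0,0,0,0,0,0,0,0,0,0,0]}}

```text
time: 4.75
ee_pos: [0.4838, 0.3388, 0.0644]
tcp_rot: [180.0, -0.0, 110.6]
wrist_force: [0.0, 0.0, -0.3]
opening: -0.0004
```

```bash
python3 - <<'E'
from h import *
c=camera('wrist'); cv2.imwrite('pics/w4.png',c['img'][:,:,::-1])
o=bot.get_obs(); print(o['time'],o['ee_pos'],o['tcp_rot'],o['opening'],o['wrist_force'])
print('tcp',proj(c,o['ee_pos']),proj(c,o['ee_pos']+[0,0,.019]),proj(c,(.4837,.3386,.0785)))
E
```

```text
4.8 [0.48380173 0.33872987 0.06434798] [ 1.79986165e+02 -3.63168761e-03  1.10647070e+02] 0.00014087388574475873 [-0.06961468  0.06612829 -1.10998275]
tcp [280.59089032 247.98801107] [280.53105975 262.78692832] [280.27278328 258.87685333]
```

View pics/w4.png

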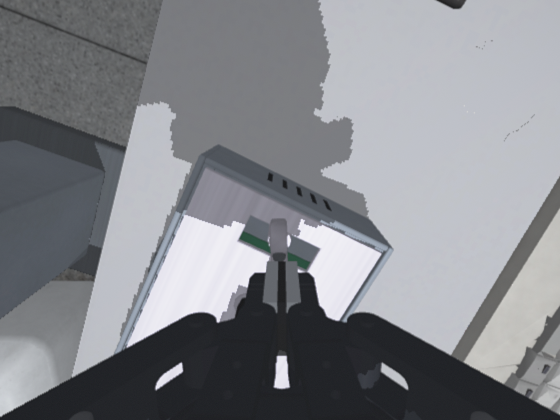

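```bash
python3 - <<'E'
import cv2
t=cv2.imread('pics/w4.png')
cv2.imwrite('pics/w4z.png',cv2.resize(t[200:350,200:380],None,fx=4,fy=4,interpolation=cv2.INTER_CUBIC))
E
```

```text
(no output)
```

View pics/w4z.png

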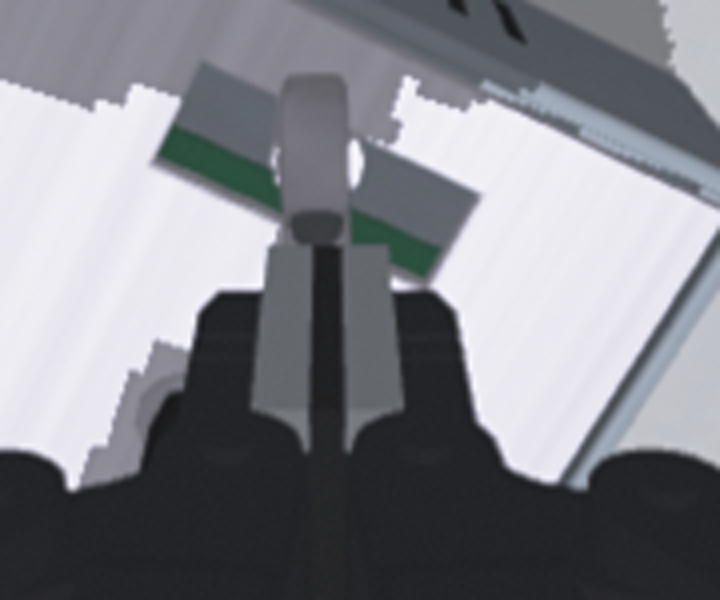

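```bash
python3 - <<'E'
from h import *
c=camera('scene'); 
o=bot.get_obs(); p=proj(c,o['ee_pos']); print(p, proj(c,o['ee_pos']+[0,0,.02]), proj(c,(.4837,.3386,.0785)), proj(c,(.4693,.2034,.0785)))
u,v=p.astype(int)
cv2.imwrite('pics/s4z.png',cv2.resize(c['img'][v-60:v+60,u-60:u+100,::-1],None,fx=5,fy=5,interpolation=cv2.INTER_CUBIC)); print(u-60,v-60)
E
```

```text
[179.38941881 179.24116827] [178.60835552 172.85133117] [178.82459827 174.73110943] [196.38639938 191.00098524]
119 119
```

View pics/s4z.png

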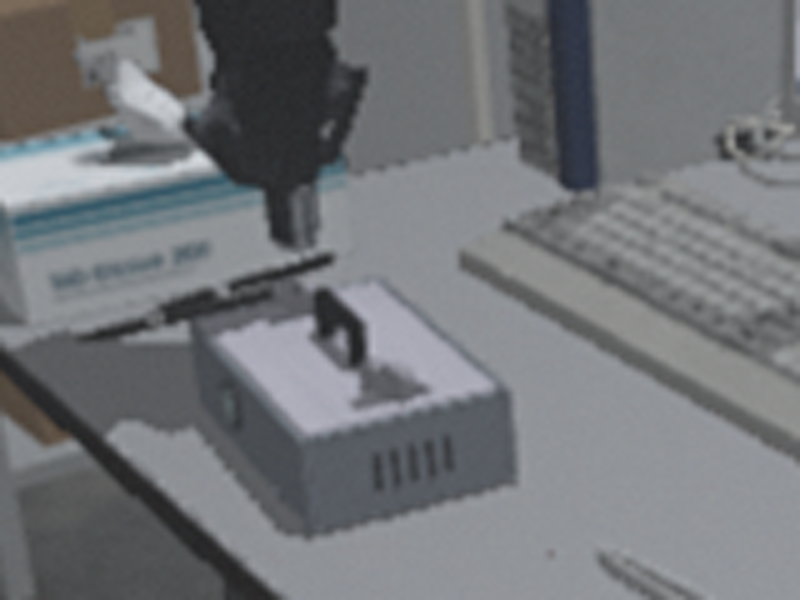

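```bash
python3 - <<'E'
from h import *
c=camera('wrist'); print(c['origin'],bot.get_obs()['ee_pos'])
P=lambda u,v,z: at(c,200+u/4,200+v/4,z)
a,b,d,e=[P(*k,.059) for k in [(205,62),(480,193),(430,283),(155,160)]]
print(np.linalg.norm(a-b),np.linalg.norm(b-d),np.linalg.norm(d-e),np.linalg.norm(a-e),(a+b+d+e)/4)
# finger tip
t=P(329,245,.0643); 
o,dr=ray(c,200+329/4,261.2); o2=np.array(bot.get_obs()['ee_pos'])
yaw=np.radians(110.65); tx=np.array([np.cos(yaw),np.sin(yaw),0])
for z in np.arange(.064,.125,.01):
    p=at(c,200+329/4,261.2,z); print(round(z,3),'along toolx',round((p-o2)@tx,4),'width29.5px->mm',29.5/346.6*np.linalg.norm(p-o))
cv2.imwrite('pics/w5.png',c['img'][:,:,::-1])
t=camera('top'); u,v=proj(t,o2).astype(int);print(u,v,proj(t,o2),proj(t,o2+[0,0,.04])); cv2.imwrite('pics/t5.png',cv2.resize(t['img'][v-40:v+40,u-50:u+60,::-1],None,fx=7,fy=7,interpolation=cv2.INTER_CUBIC))
E
```

```text
[0.45778249 0.40852316 0.24152344] [0.48378362 0.33871464 0.06427873]
0.04324559990005606 0.015654658109928738 0.04363921070765755 0.016281010929837175 [0.48323878 0.33876468 0.059     ]
0.064 along toolx -0.0081 width29.5px->mm 0.016664434327269054
0.074 along toolx -0.0034 width29.5px->mm 0.015725716911657122
0.084 along toolx 0.0012 width29.5px->mm 0.01478699949604519
0.094 along toolx 0.0059 width29.5px->mm 0.013848282080433255
0.104 along toolx 0.0105 width29.5px->mm 0.012909564664821328
0.114 along toolx 0.0152 width29.5px->mm 0.011970847249209396
0.124 along toolx 0.0198 width29.5px->mm 0.011032129833597462
148 243 [148.97628626 243.67521507] [144.17644013 242.783593  ]
```

View pics/t5.png

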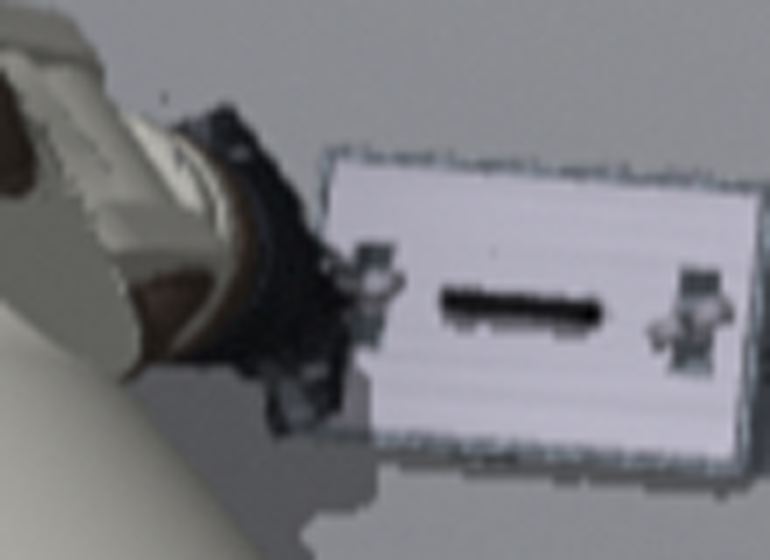

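Emit:
{"api": "apply_moves", "payload": {"targets": [0,0,0,0,0,0,0.5,0,0,0,0,0,0,0.5,0,0,0,0,0,0,0.5,0,0,-0.3,0,0,0,0.5,0,0,-0.5,0,0,0,0.5]}}

```text
time: 5.45
ee_pos: [0.4836, 0.3386, 0.0482]
tcp_rot: [-180.0, 0.0, 110.6]
wrist_force: [-0.4, -0.8, -0.4]
opening: 0.0426
```

```bash
cat > look.py <<'E'
from h import *
import sys
n=sys.argv[1]
o=bot.get_obs(); print(o['time'],np.round(o['ee_pos'],4),np.round(o['tcp_rot'],1),o['opening'],np.round(o['wrist_force'],1))
c=camera('wrist'); s=camera('scene')
a=cv2.resize(c['img'][130:380,160:400,::-1],None,fx=1.6,fy=1.6,interpolation=cv2.INTER_CUBIC)
b=cv2.resize(s['img'][120:240,120:240,::-1],None,fx=400/120,fy=400/120,interpolation=cv2.INTER_CUBIC)
cv2.imwrite('pics/'+n+'.png',np.hstack([a,b]))
E
python3 look.py a1
```

```text
5.45 [0.4836 0.3386 0.0482] [-180.     0.   110.6] 0.04257534121083338 [-0.4 -0.8 -0.4]
```

View pics/a1.png

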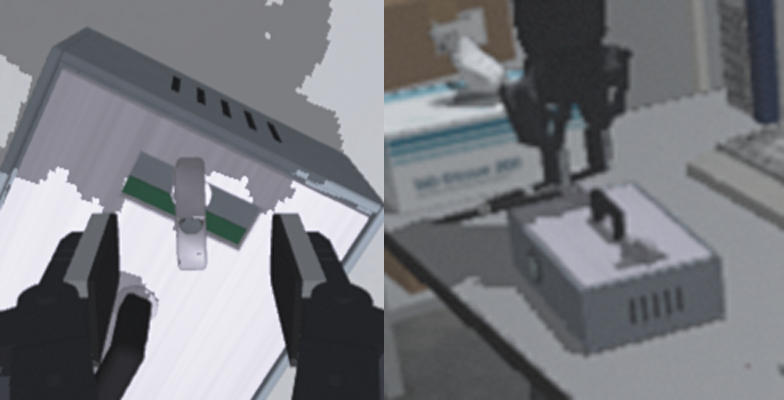

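Emit:
{"api": "apply_moves", "payload": {"targets": [0,0,-0.25,0,0,0,0.5,0,0,-0.5,0,0,0,0.5,0,0,-0.5,0,0,0,0.5]}}

```text
time: 5.85
ee_pos: [0.4831, 0.3382, 0.0327]
tcp_rot: [-179.9, 0.0, 110.6]
wrist_force: [0.7, -0.1, -0.3]
opening: 0.0424
```

```bash
python3 look.py a2
```

```text
5.85 [0.4831 0.3382 0.0327] [-179.9    0.   110.6] 0.04237019457929254 [ 0.7 -0.1 -0.3]
```

View pics/a2.png

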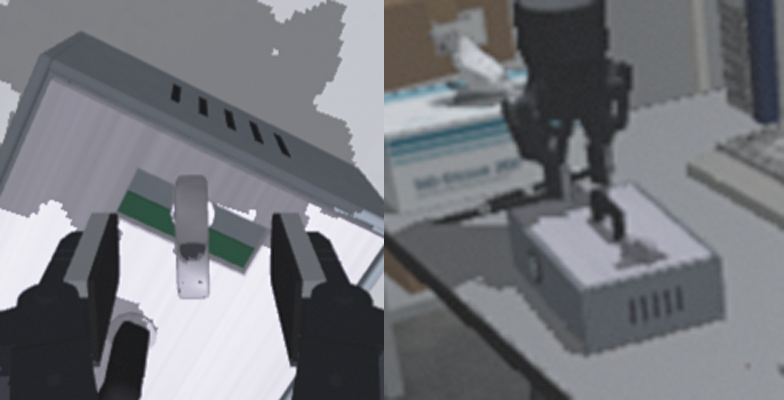

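Emit:
{"api": "apply_moves", "payload": {"targets": [0,0,-0.25,0,0,0,0.4,0,0,-0.25,0,0,0,0.2,0,0,-0.25,0,0,0,0,0,0,-0.25,0,0,0,0,0,0,-0.25,0,0,0,0], "newtons": 40}}

```text
time: 6.45
ee_pos: [0.4825, 0.3382, 0.0264]
tcp_rot: [-179.9, 0.0, 110.7]
wrist_force: [-6.0, -1.5, 0.4]
opening: 0.008
```

```bash
python3 look.py a3
```

```text
6.45 [0.4825 0.3382 0.0264] [-179.9    0.   110.7] 0.008041981988258451 [-6.  -1.5  0.4]
```

View pics/a3.png

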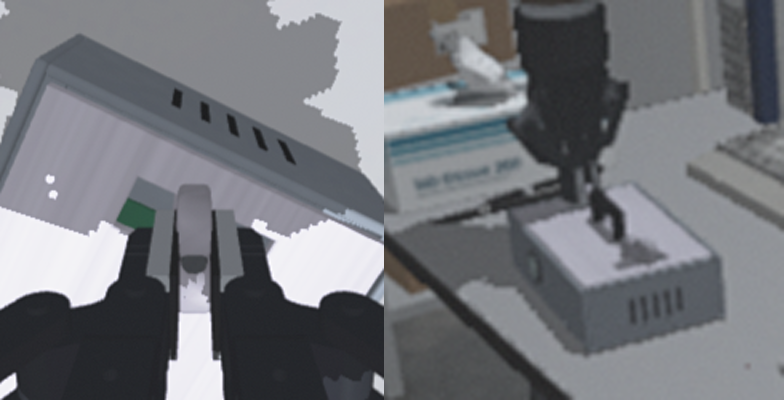

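Emit:
{"api": "apply_moves", "payload": {"targets": [-0.03,0,0,0,0,1.0,0,-0.03,0,0,0,0,2.0,0,-0.03,0,0,0,0,3.0,0,-0.03,0,0,0,0,4.0,0,-0.03,0,0,0,0,5.0,0]}}

```text
time: 7.05
ee_pos: [0.4829, 0.3385, 0.0265]
tcp_rot: [-180.0, 0.0, 140.9]
wrist_force: [0.8, -0.0, -3.1]
opening: 0.0078
```

Emit:
{"api": "apply_moves", "payload": {"targets": [0,0,0,0,0,1.0,0,0,0,0,0,0,2.0,0,0,0,0,0,0,3.0,0,0,0,0,0,0,4.0,0,0,0,0,0,0,4.5,0]}}

```text
time: 7.55
ee_pos: [0.483, 0.3389, 0.0265]
tcp_rot: [180.0, 0.0, 167.9]
wrist_force: [1.7, 2.2, -3.6]
opening: 0.0078
```

```bash
python3 look.py a4; python3 -c "
from h import *
print(bot.get_obs()['torque'])"
```

```text
7.55 [0.483  0.3389 0.0265] [180.    0.  167.9] 0.007781345929254327 [ 1.7  2.2 -3.6]
[ 0.43734158 -0.47819193  0.03348241]
```

View pics/a4.png

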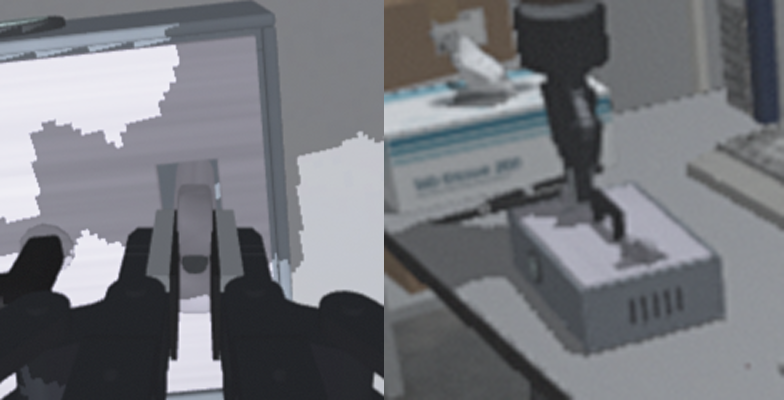

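Emit:
{"api": "apply_moves", "payload": {"targets": [0,0,0,0,0,0.5,0,0,0,0,0,0,0.8,0,0,0,0,0,0,1.1,0,0,0,0,0,0,1.1,0]}}

```text
time: 8.05
ee_pos: [0.483, 0.339, 0.0264]
tcp_rot: [180.0, 0.0, 174.2]
wrist_force: [2.0, 3.5, -5.9]
opening: 0.0078
```

```bash
python3 look.py a5; python3 -c "
from h import *
print(bot.get_obs()['torque'])"
```

```text
8.05 [0.483  0.339  0.0264] [180.    0.  174.2] 0.007804646949417454 [ 2.   3.5 -5.9]
[ 0.94392512 -0.75776424 -0.12737261]
```

View pics/a5.png

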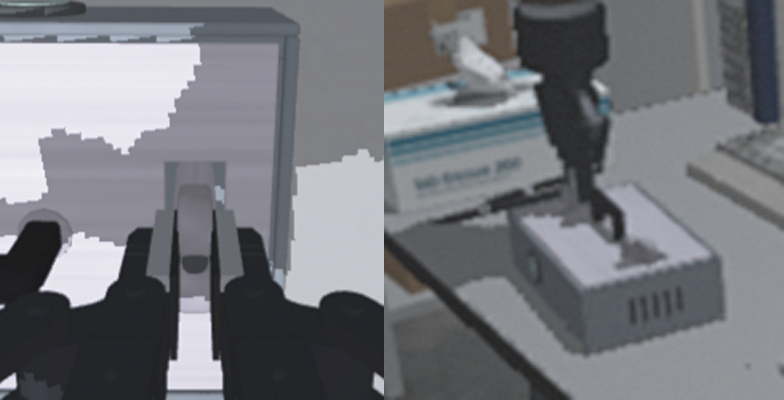

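Emit:
{"api": "apply_moves", "payload": {"targets": [0,0,0,0,0,0,0.25,0,0,0,0,0,0,0.25,0,0,0,0,0,0,0.25,0,0,1.0,0,0,0,0.25,0,0,2.2,0,0,0,0.3]}}

```text
time: 8.65
ee_pos: [0.4818, 0.3379, 0.0921]
tcp_rot: [-179.9, -0.1, 174.2]
wrist_force: [-0.1, -0.6, -0.0]
opening: 0.0258
```

Emit:
{"api": "apply_moves", "payload": {"targets": [-0.1,-1.1,0,0,0,-1.3,0.5,-0.2,-2.2,0,0,0,-2.6,0.5,-0.3,-3.3,0,0,0,-3.9,0.5,-0.4,-4.4,0,0,0,-5.2,0.5,-0.47,-4.5,0,0,0,-6.5,0.5]}}

```text
time: 9.15
ee_pos: [0.4684, 0.2009, 0.0933]
tcp_rot: [-180.0, 0.0, 134.8]
wrist_force: [-0.2, 0.8, 0.2]
opening: 0.0426
```

Emit:
{"api": "apply_moves", "payload": {"targets": [0,0,0,0,0,-1.3,0.5,0,0,0,0,0,-2.6,0.5,0,0,0,0,0,-3.9,0.5,0,0,0,0,0,-4.3,0.5,0,0,0,0,0,-4.3,0.5]}}

```text
time: 9.65
ee_pos: [0.4687, 0.2036, 0.093]
tcp_rot: [180.0, 0.0, 109.4]
wrist_force: [-0.6, -0.2, 0.1]
opening: 0.0427
```

```bash
python3 look.py a6;python3 - <<'E'
from h import *
import pickle
c=camera('wrist'); cv2.imwrite('pics/w6.png',cv2.resize(c['img'][130:330,180:440,::-1],None,fx=3,fy=3,interpolation=cv2.INTER_CUBIC)); pickle.dump(c,open('w6.pkl','wb'))
for p in [(.4837,.3386,.0785),(.4693,.2034,.0785)]: q=proj(c,p);print(q,(q-[180,130])*3)
E
```

```text
9.65 [0.4687 0.2036 0.093 ] [180.    0.  109.4] 0.04267837357328278 [-0.6 -0.2  0.1]
[402.12877624   4.43699187] [ 666.38632873 -376.68902438]
[281.46723642 239.22158762] [304.40170926 327.66476287]
```

View pics/w6.png

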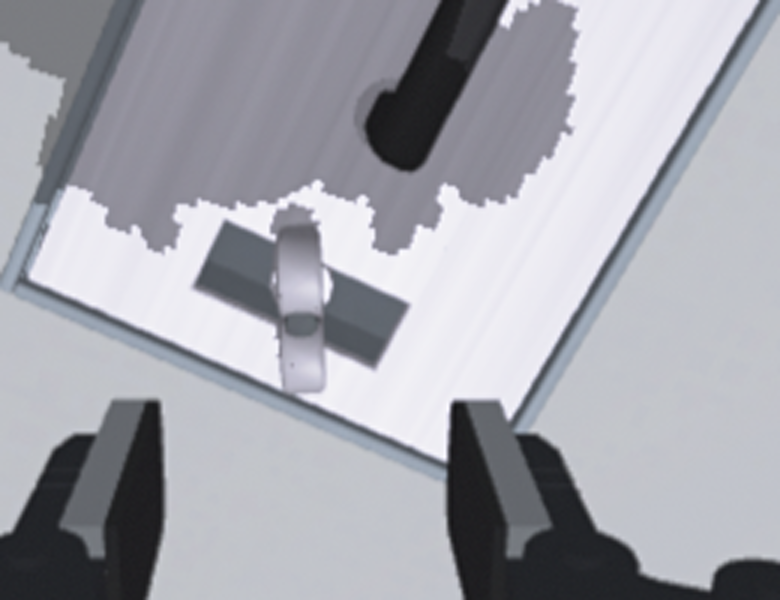

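View pics/a6.png

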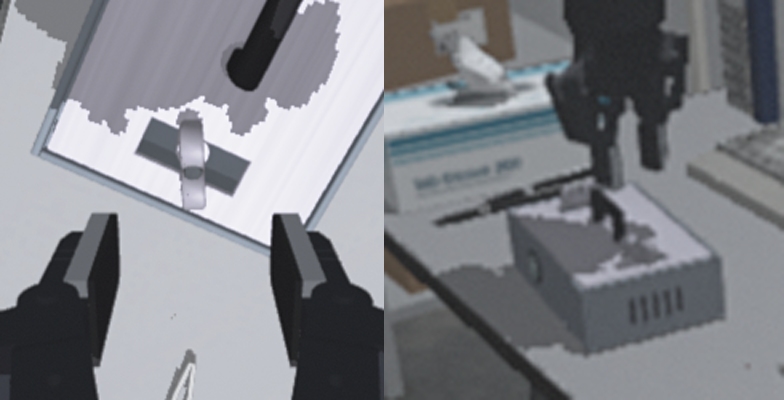

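Emit:
{"api": "apply_moves", "payload": {"targets": [0,0,-0.8,0,0,0,0.5,0,0,-1.5,0,0,0,0.5,0,0,-2.0,0,0,0,0.5,0,0,-2.22,0,0,0,0.5,0,0,-2.22,0,0,0,0.4]}}

```text
time: 10.3
ee_pos: [0.4683, 0.2035, 0.0254]
tcp_rot: [-179.9, 0.0, 109.5]
wrist_force: [0.5, 0.8, 0.3]
opening: 0.0343
```

Emit:
{"api": "apply_moves", "payload": {"targets": [0,0,0,0,0,0,0.2,0,0,0,0,0,0,0,0,0,0,0,0,0,0,0,0,0,0,0,0,0], "newtons": 40}}

```text
time: 10.7
ee_pos: [0.4679, 0.2036, 0.0272]
tcp_rot: [-179.9, -0.0, 109.5]
wrist_force: [-7.6, -2.3, 6.0]
opening: 0.0077
```

Emit:
{"api": "apply_moves", "payload": {"targets": [-0.04,0,0,0,0,1.0,0,-0.04,0,0,0,0,2.0,0,-0.04,0,0,0,0,3.0,0,-0.04,0,0,0,0,4.0,0,-0.04,0,0,0,0,5.0,0]}}

```text
time: 11.2
ee_pos: [0.4681, 0.2037, 0.0272]
tcp_rot: [179.9, 0.1, 139.7]
wrist_force: [-0.6, -1.2, 2.1]
opening: 0.0082
```

Emit:
{"api": "apply_moves", "payload": {"targets": [0,0,0,0,0,1.0,0,0,0,0,0,0,2.0,0,0,0,0,0,0,3.0,0,0,0,0,0,0,4.0,0,0,0,0,0,0,4.7,0]}}

```text
time: 11.7
ee_pos: [0.4681, 0.2038, 0.0272]
tcp_rot: [180.0, 0.1, 167.9]
wrist_force: [-0.4, -0.7, 0.7]
opening: 0.0082
```

Emit:
{"api": "apply_moves", "payload": {"targets": [0,0,0,0,0,0.4,0,0,0,0,0,0,0.8,0,0,0,0,0,0,1.1,0,0,0,0,0,0,1.1,0]}}

```text
time: 12.1
ee_pos: [0.4681, 0.2038, 0.0273]
tcp_rot: [180.0, 0.1, 174.3]
wrist_force: [-1.3, -1.4, 5.0]
opening: 0.0082
```

```bash
python3 look.py a7; python3 -c "
from h import *
print(bot.get_obs()['torque'])"
```

```text
12.1 [0.4681 0.2038 0.0273] [1.800e+02 1.000e-01 1.743e+02] 0.00821287302542449 [-1.3 -1.4  5. ]
[-0.24310666  0.25461887 -0.05314026]
```

View pics/a7.png

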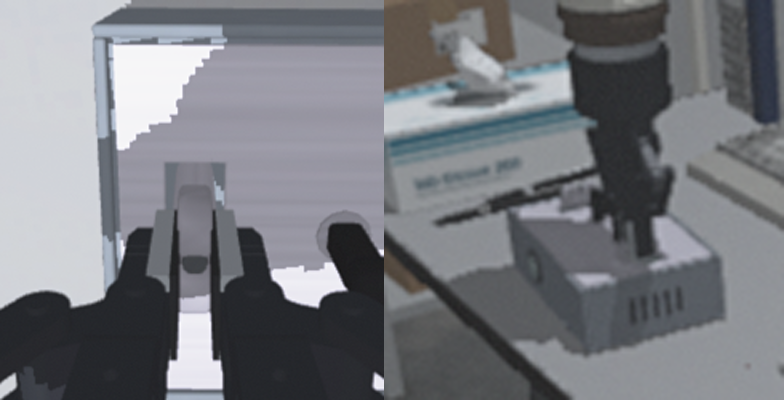

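Emit:
{"api": "apply_moves", "payload": {"targets": [0,0,0,0,0,0,0.25,0,0,0,0,0,0,0.25,0,0,0,0,0,0,0.25,0,0,1.0,0,0,0,0.25,0,0,2.2,0,0,0,0.3]}}

```text
time: 12.7
ee_pos: [0.4664, 0.2032, 0.0913]
tcp_rot: [-179.9, -0.2, 174.2]
wrist_force: [0.0, -0.1, 0.4]
opening: 0.0254
```

Emit:
{"api": "apply_moves", "payload": {"targets": [0.1,0.7,0,0,0,-1.4,0.5,0.2,1.4,0,0,0,-2.8,0.5,0.25,2.25,0,0,0,-4.2,0.5,0.25,2.25,0,0,0,-5.6,0.5,0.25,2.25,0,0,0,-7.0,0.5]}}

```text
time: 13.2
ee_pos: [0.4748, 0.2719, 0.0917]
tcp_rot: [-180.0, -0.0, 132.0]
wrist_force: [0.0, 0.4, -0.3]
opening: 0.0426
```

Emit:
{"api": "apply_moves", "payload": {"targets": [0,0,0,0,0,-1.4,0.5,0,0,0,0,0,-2.8,0.5,0,0,0,0,0,-4.2,0.5,0,0,0,0,0,-5.6,0.5,0,0,0,0,0,-7.0,0.5]}}

```text
time: 13.7
ee_pos: [0.475, 0.2712, 0.0919]
tcp_rot: [-180.0, 0.0, 89.9]
wrist_force: [0.3, 1.0, 0.0]
opening: 0.0425
```

Emit:
{"api": "apply_moves", "payload": {"targets": [0,0,0,0,0,-1.05,0.5,0,0,0,0,0,-1.05,0.5,0,0,0,0,0,-1.05,0.5]}}

```text
time: 14.0
ee_pos: [0.475, 0.2712, 0.092]
tcp_rot: [-180.0, 0.0, 84.1]
wrist_force: [0.1, -0.2, 0.6]
opening: 0.0427
```

```bash
python3 look.py a8;python3 - <<'E'
from h import *
import pickle
c=camera('wrist'); cv2.imwrite('pics/w8.png',cv2.resize(c['img'][20:400,60:500,::-1],None,fx=1.5,fy=1.5,interpolation=cv2.INTER_CUBIC)); pickle.dump(c,open('w8.pkl','wb'))
for p in [(.4837,.3386,.0785),(.4693,.2034,.0785),(.4756,.2714,.089)]: q=proj(c,p);print(q,(q-[60,20])*1.5)
E
```

```text
14.0 [0.475  0.2712 0.092 ] [-180.     0.    84.1] 0.042743142088299116 [ 0.1 -0.2  0.6]
[283.24790537 120.09872698] [334.87185806 150.14809047]
[282.18541415 337.55828506] [333.27812122 476.3374276 ]
[281.06526154 245.85839979] [331.59789231 338.78759968]
```

View pics/w8.png

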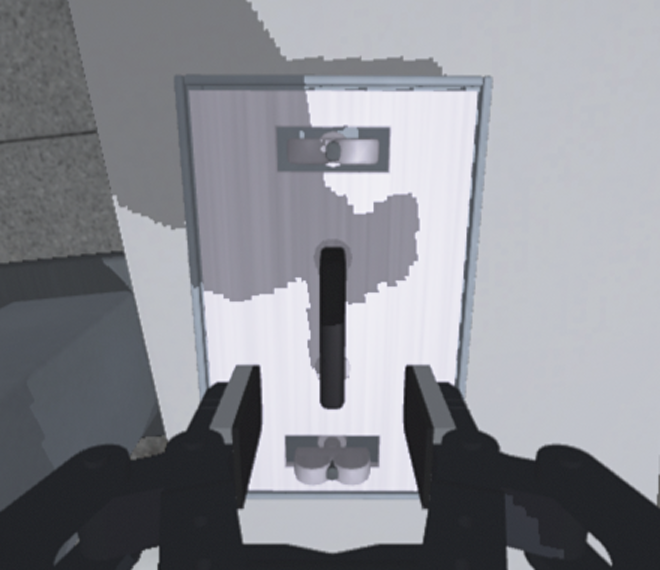

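Emit:
{"api": "apply_moves", "payload": {"targets": [0.02,0.04,-0.8,0,0,0,0.5,0.02,0.04,-1.5,0,0,0,0.5,0.02,0.04,-1.9,0,0,0,0.5,0.02,0.04,-2.1,0,0,0,0.5,0.02,0.04,-2.1,0,0,0,0.4]}}

```text
time: 14.65
ee_pos: [0.4753, 0.2722, 0.0287]
tcp_rot: [-180.0, 0.0, 84.0]
wrist_force: [0.2, 0.1, 0.0]
opening: 0.0342
```

Emit:
{"api": "apply_moves", "payload": {"targets": [0,0,0,0,0,0,0.2,0,0,0,0,0,0,0,0,0,0,0,0,0,0,0,0,0,0,0,0,0], "newtons": 80}}

```text
time: 15.05
ee_pos: [0.4762, 0.2727, 0.0303]
tcp_rot: [179.9, -0.1, 83.9]
wrist_force: [-1.1, -0.5, 6.5]
opening: 0.0085
```

```bash
python3 look.py a9
```

```text
15.05 [0.4762 0.2727 0.0303] [ 1.799e+02 -1.000e-01  8.390e+01] 0.008462808414886714 [-1.1 -0.5  6.5]
```

View pics/a9.png

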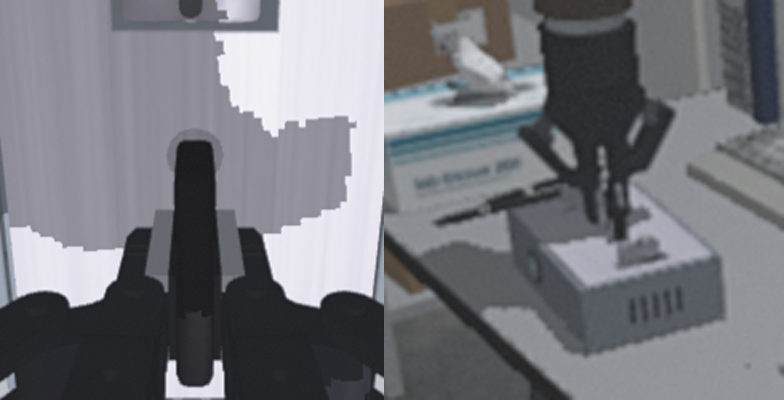

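Emit:
{"api": "apply_moves", "payload": {"targets": [0,0,0.2,0,0,0,0,0,0,0.5,0,0,0,0,0,0,0.8,0,0,0,0,0,0,1.1,0,0,0,0,0,0,1.4,0,0,0,0]}}

```text
time: 15.65
ee_pos: [0.4757, 0.2724, 0.072]
tcp_rot: [180.0, -0.0, 83.9]
wrist_force: [0.8, 0.2, -2.9]
opening: 0.0086
```

```bash
python3 look.py b1
```

```text
15.65 [0.4757 0.2724 0.072 ] [180.   -0.   83.9] 0.008581393704894684 [ 0.8  0.2 -2.9]
```

View pics/b1.png

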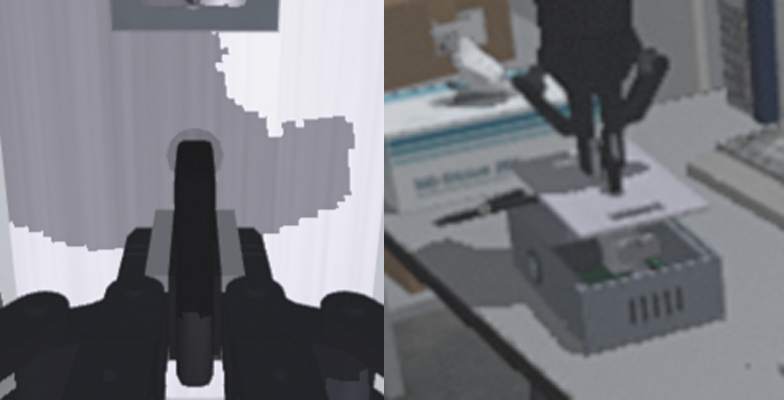

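Emit:
{"api": "apply_moves", "payload": {"targets": [0,0,0.6,0,0,0,0,0,0,1.3,0,0,0,0,0,-0.2,1.9,0,0,0,0,0.05,-0.8,2.1,0,0,0.1,0,0.1,-1.8,2.1,0,0,0.3,0]}}

```text
time: 16.25
ee_pos: [0.4791, 0.219, 0.135]
tcp_rot: [179.9, -0.1, 85.9]
wrist_force: [-0.3, -0.2, -3.2]
opening: 0.0085
```

Emit:
{"api": "apply_moves", "payload": {"targets": [0.1,-1.1,0,0,0,0.15,0,0.2,-2.3,0,0,0,0.3,0,0.3,-3.5,0,0,0,0.45,0,0.4,-4.7,0,0,0,0.6,0,0.5,-5.9,0,0,0,0.8,0]}}

```text
time: 16.75
ee_pos: [0.4935, 0.04, 0.134]
tcp_rot: [-180.0, 0.0, 90.6]
wrist_force: [0.7, 0.6, -1.7]
opening: 0.0084
```

Emit:
{"api": "apply_moves", "payload": {"targets": [0.1,-1.2,0,0,0,0.15,0,0.2,-2.4,0,0,0,0.3,0,0.3,-3.6,0,0,0,0.45,0,0.4,-4.7,0,0,0,0.6,0,0.44,-5.7,0,0,0,0.75,0]}}

```text
time: 17.25
ee_pos: [0.5067, -0.1313, 0.1338]
tcp_rot: [-180.0, -0.0, 95.1]
wrist_force: [0.4, 1.0, -2.3]
opening: 0.0082
```

Emit:
{"api": "apply_moves", "payload": {"targets": [0,-0.8,0,0,0,0.1,0,0,-1.4,0,0,0,0.1,0,0,-1.8,0,0,0,0.1,0,0,-1.88,0,0,0,0.1,0,0,-1.88,0,0,0,0.1,0]}}

```text
time: 17.75
ee_pos: [0.5068, -0.1858, 0.1339]
tcp_rot: [-180.0, -0.0, 95.6]
wrist_force: [0.3, -0.2, -3.0]
opening: 0.0084
```

```bash
python3 - <<'E'
from h import *
o=bot.get_obs(); print(o['time'],np.round(o['ee_pos'],4),np.round(o['tcp_rot'],1),o['opening'],np.round(o['wrist_force'],1))
c=camera('wrist'); s=camera('scene');t=camera('top')
cv2.imwrite('pics/b2.png',np.hstack([cv2.resize(c['img'][:,:,::-1],(400,300)),cv2.resize(s['img'][120:360,120:440,::-1],(400,300))]))
E
```

```text
17.75 [ 0.5068 -0.1858  0.1339] [-180.    -0.    95.6] 0.008376854469790782 [ 0.3 -0.2 -3. ]
```

View pics/b2.png

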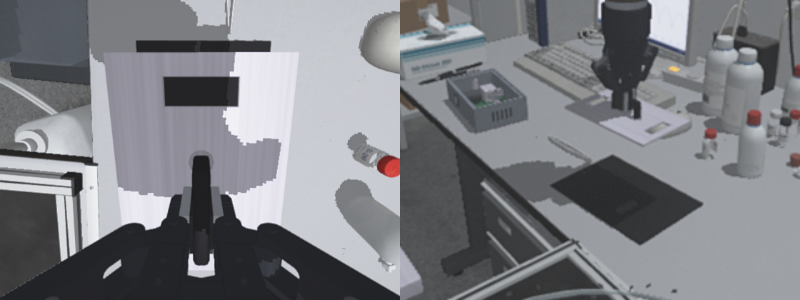

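Emit:
{"api": "apply_moves", "payload": {"targets": [0,0,-0.8,0,0,0,0,0,0,-1.8,0,0,0,0,0,0,-2.9,0,0,0,0,0,0,-3.8,0,0,0,0,0,0,-4.3,0,0,0,0]}}

```text
time: 18.4
ee_pos: [0.5058, -0.1849, 0.0028]
tcp_rot: [-179.9, -0.1, 95.7]
wrist_force: [-0.6, -0.3, -3.5]
opening: 0.0082
```

Emit:
{"api": "apply_moves", "payload": {"targets": [0,0,-0.1,0,0,0,0,0,0,-0.1,0,0,0,0]}}

```text
time: 18.6
ee_pos: [0.5072, -0.1858, 0.0027]
tcp_rot: [180.0, 0.0, 95.7]
wrist_force: [0.1, -0.8, -2.7]
opening: 0.0086
```

```bash
python3 - <<'E'
from h import *
o=bot.get_obs(); print(o['time'],np.round(o['ee_pos'],4),np.round(o['tcp_rot'],1),o['opening'],np.round(o['wrist_force'],1))
c=camera('wrist'); s=camera('scene')
cv2.imwrite('pics/b3.png',np.hstack([cv2.resize(c['img'][:,:,::-1],(400,300)),cv2.resize(s['img'][200:335,230:410,::-1],(400,300),interpolation=cv2.INTER_CUBIC)]))
E
```

```text
18.6 [ 0.5072 -0.1858  0.0027] [180.    0.   95.7] 0.008627307370629222 [ 0.1 -0.8 -2.7]
```

View pics/b3.png

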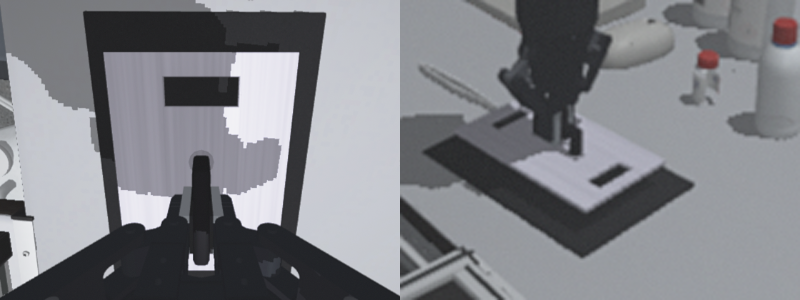

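Emit:
{"api": "apply_moves", "payload": {"targets": [0,0,-0.2,0,0,0,0,0,0,-0.4,0,0,0,0,0,0,-0.55,0,0,0,0,0,0,-0.65,0,0,0,0,0,0,-0.7,0,0,0,0]}}

```text
time: 19.2
ee_pos: [0.5065, -0.1859, -0.0194]
tcp_rot: [-180.0, -0.0, 95.6]
wrist_force: [0.3, -0.3, -3.3]
opening: 0.0084
```

Emit:
{"api": "apply_moves", "payload": {"targets": [0,0,-0.03,0,0,0,0,0,0,-0.06,0,0,0,0,0,0,-0.06,0,0,0,0]}}

```text
time: 19.5
ee_pos: [0.5069, -0.1861, -0.0206]
tcp_rot: [180.0, 0.0, 95.6]
wrist_force: [-0.4, 0.2, -2.9]
opening: 0.0085
```

Emit:
{"api": "apply_moves", "payload": {"targets": [0,0,-0.03,0,0,0,0,0,0,-0.05,0,0,0,0,0,0,-0.05,0,0,0,0]}}

```text
time: 19.8
ee_pos: [0.507, -0.1861, -0.0207]
tcp_rot: [179.9, 0.0, 95.6]
wrist_force: [-5.9, 2.1, 10.2]
opening: 0.0087
```

Emit:
{"api": "apply_moves", "payload": {"targets": [0,0,0.04,0,0,0,0,0,0,0.04,0,0,0,0.3,0,0,0.04,0,0,0,0.5,0,0,0.04,0,0,0,0.5,0,0,0.04,0,0,0,0.5]}}

```text
time: 20.3
ee_pos: [0.5069, -0.1861, -0.021]
tcp_rot: [180.0, 0.0, 95.6]
wrist_force: [-0.3, -0.0, -1.8]
opening: 0.0432
```

Emit:
{"api": "apply_moves", "payload": {"targets": [0,0,0.3,0,0,0,0.5,0,0,1.0,0,0,0,0.5,0,0,2.2,0,0,0,0.5,0,0,3.5,0,0,0,0.5,0,0,4.5,0,0,0,0.5]}}

```text
time: 20.8
ee_pos: [0.5072, -0.1862, 0.1171]
tcp_rot: [179.9, 0.1, 95.6]
wrist_force: [0.4, 0.4, 0.2]
opening: 0.0426
```

Emit:
{"api": "apply_moves", "payload": {"targets": [0,0.5,1,0,0,0,0.5,0,1.5,1.6,0,0,0,0.5,0,2.5,2.0,0,0,0,0.5,0,3.0,2.0,0,0,0,0.5,0,3.0,2.0,0,0,0,0.5]}}

```text
time: 21.3
ee_pos: [0.507, -0.0947, 0.1744]
tcp_rot: [180.0, 0.0, 95.8]
wrist_force: [-0.2, -0.4, -0.2]
opening: 0.0427
```

```bash
python3 - <<'E'
from h import *
o=bot.get_obs(); print(o['time'],np.round(o['ee_pos'],4),np.round(o['tcp_rot'],1),o['opening'],np.round(o['wrist_force'],1))
c=camera('wrist'); s=camera('scene');t=camera('top')
cv2.imwrite('pics/b4.png',cv2.resize(c['img'][:,:,::-1],(800,600)))
cv2.imwrite('pics/b5.png',np.vstack([cv2.resize(s['img'][160:335,140:420,::-1],(560,350),interpolation=cv2.INTER_CUBIC),cv2.resize(t['img'][130:280,130:390,::-1],(433,250),interpolation=cv2.INTER_CUBIC)[:, :433].copy() if 0 else cv2.resize(t['img'][140:280,130:410,::-1],(560,250),interpolation=cv2.INTER_CUBIC)]))
E
```

```text
21.3 [ 0.507  -0.0947  0.1744] [180.    0.   95.8] 0.04267432091551951 [-0.2 -0.4 -0.2]
```

View pics/b4.png

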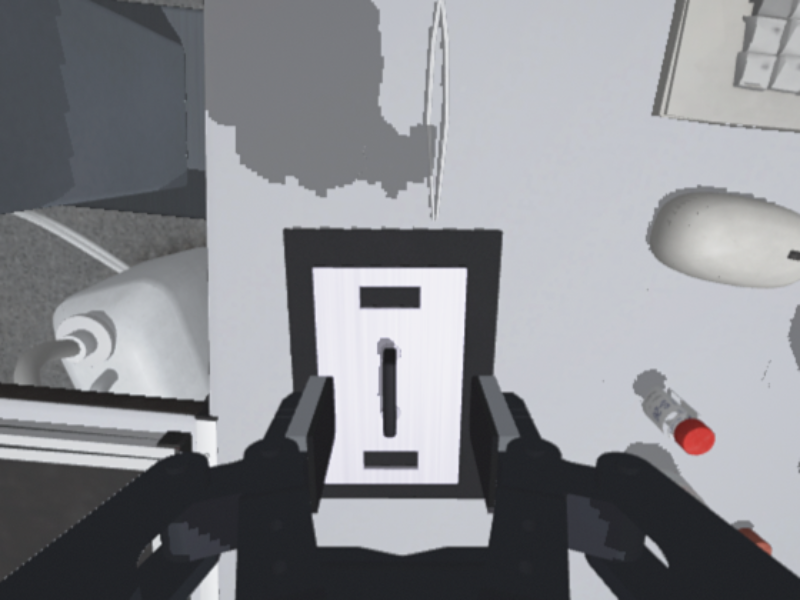

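View pics/b5.png

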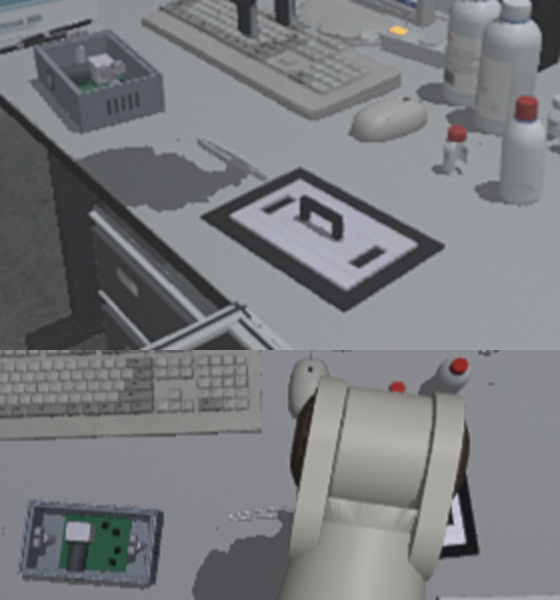

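```bash
python3 -c "
from h import *
print(bot.job_done(), bot.get_obs()['time'])"
```

```text
the job is handed in; nothing more can be done
the job is handed in; nothing more can be done
```

Both thumbscrews are loose, and the cover lies flat on the mat, handle up, with a visible black border on all four sides. I handed the job in just after 21.3 s; no verdict is reported.

- **Screws:** I turned each one about 64° anticlockwise until the turning torque reversed at its stop. This was clear on the left (−0.13 N m) and weaker on the right (−0.05 N m). Before I lifted the cover, the picture showed both wings in line with their slots.
- **Cover:** I lifted it straight up by its handle and lowered it until the vertical force on the tool swung from −3 to +10 N. Then I eased off, opened the gripper and moved away. Afterwards the wrist force read near zero.
- **Other things:** The mouse, forceps, vial and small bottle look undisturbed in the last pictures. I did not measure their positions again.

**Disagreement:** The fingertips were roughly 30–40 mm higher than the reported tool position, so my first attempt to grip the left screw closed on nothing above the wing. I confirmed this in the wrist and scene pictures and worked from the pictures and contact from then on.

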